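# Flip the stock tags so only full stopper bins show green

## Robot

A 6-joint arm with a two-finger parallel gripper is mounted at the origin on a cart in front of the work surface, level with it; the furniture and walls round the work are solid. World frame = base frame: x ahead of the robot, y to its left, z up, the work surface at z = 0. Lengths are in m, angles in rad, forces in N, time in s.
With the tool pointing down it reaches from about 0.375 to 0.975 m from the base axis. Payload 3.8 kg.
Tool frame: the origin (TCP) lies at the very end of the fingers, on their centre line; the grasp point (between the pads) lies 19 mm behind it (bot.hold_point_z is the distance from the TCP to the grasp point, in m); z points along the fingers, y is the direction in which the jaws open and shut (so a half turn about z gives the same grasp; the last joint's range is limited). The gripper opens to 85 mm and grips with 20 to 120 N. Pads are 22 mm wide; open, the fingers measure 114 mm over their backs; the gripper's body (76 mm by 85 mm) begins 54 mm behind the grasp point. The pads swing forward as they close: fully open they stand 13 mm farther back than shut.
Start: joints at [-1.259, 0.264, 1.604, -0, 1.274, -0.037], TCP at [0.231, -0.634, 0.231] pointing down, gripper open.
Joint ranges: [-2.63, 2.63], [-0.94, 2.18], [0.31, 2.57], [-1.31, 4.45], [0, 2.66], [-2.55, 2.55]. Speed limits (rad/s): [2.57, 2.57, 3.14, 3.14, 3.14, 3.14].

## Interface

Orientations are given as a rotation vector (axis times angle).
In Python, from bench import bot gives the robot as it stands. The module is installed in compiled form; this text tells all that it offers.
- The arm moves only by the tool play_rows, never from a script. Its argument "commands" is text: rows parted by semicolons, each of 7 numbers parted by spaces: the turn, a rotation vector about the tool's x, y, z in rad, then the shift along the tool's x, y, z in cm, then the finger opening in cm, from 0 to 8.54. In form: wx wy wz dx dy dz fingers; .... A call has 1 to 20 rows; each row shifts and turns the commanded pose from where the row before left it, along the tool's axes as they then stand; what a row does not reach is not made up. A row lasts 1/12 s, in which the tool goes at most 41.7 mm and 7.16 degrees, less where a joint would pass 70% of its speed; a pose out of reach is approached as far as the arm can. A call is refused whole if a number of a shift passes 4.17 or a number of a turn 0.125, either way. A call with a gripper value outside its range is refused whole. The fingers move at their own pace and stop on an object; the grip force is fixed at half the most. Time passes only in rows, so rows that do not move let the fingers close. It gives the time, the measured TCP pose, the force and the opening at its end, in the units of the state.
- bot.read_state(): the state, without advancing time (a new reading comes with each control period).
- bot.get_image(name): name is "scene" or "top" or "wrist"; returns a dict with "frame" (384x512x3 uint8, red, green, blue), "depth" (384x512 float32, m along the optical axis (not along the pixel's ray), 0 where there is no reading), "K" (3x3 intrinsics, pixels), "rvec" (rotation vector, rad) and "tvec" (3), from world to camera coordinates, as OpenCV has them. Camera axes: x right, y down, z forward; pixel columns grow to the right and rows downward; lengths in m; the calibration is good to about 2 mm. A picture is of the moment at which its call begins.
- bot.sign_off(): hands the job in, once; it reports no verdict.
The state is a dict: "t": time; "q": joint angles; "joint_vel": joint speeds; "joint_efforts": joint torques, N m; "position": TCP position; "orientation": TCP orientation; "contact_force": force on the tool from outside, world axes, zero at the start; "wrist_torque": the same for the moment, N m; "width": opening from 0.0 (shut) to 1.0 (fully open).
Only numpy, scipy, OpenCV 4.12 (cv2) and the standard library are available. Lean on these libraries where they do the work, as an engineer would, in place of code of your own. Each camera call takes 0.05 s, during which the arm holds its last target. There are 200 camera calls.

## Task

Each bin of rubber stoppers on the board has a hinged tag in front of it: push tags over with the fingertips so that only the full bins (a stopper in both compartments) show the green face up and the other bins show orange. Push the tags lightly, do not pinch or force them, and do not move the stoppers or the other things lying about.

Things in the scene. Friction and masses are not known exactly. Their poses are not given: they have to be found in the camera images.
- station_1: grey fixed tag stand, 64 (x) x 44 (y) mm, one of four in a row of changing order, 105 mm apart in y, on the near side of a white fixed board 10 mm thick whose place and yaw change. Origin under its centre, on the board's top. All four share one yaw: z up, x towards the bins, y left along the row. The bin it belongs to stands 84 mm behind it (+x)
- station_2: tag stand like station_1. On each stand the hinge pin runs along x, 40 mm above the origin; the two cheeks holding the pin, at x +-23 mm, are 26 mm wide in y and reach 49 mm above the origin. Only the leaf stands higher
- station_3: tag stand like station_1 and station_2
- station_4: tag stand like station_1 and station_2
- tag_1 (a joint): leaf angle on station_1, rad: 0 upright; +0.70 leaning on its stop to the stand's right (-y), GREEN face up; -0.70 leaning on its stop to the left (+y), ORANGE face up. Leaf 36 (x) mm wide, 44 mm from hinge to free edge, 3 mm thick with a 7 mm bead along that edge, about 20 g
- tag_2 (a joint): leaf angle on station_2, as tag_1. Every leaf swings with little friction and, once pushed past upright, falls by its own weight to that side. At rest its free edge is 28 mm beside the hinge and 34 mm above it; upright, 44 mm above
- tag_3 (a joint): leaf angle on station_3, as tag_1 and tag_2
- tag_4 (a joint): leaf angle on station_4, as tag_1 and tag_2
- bin_a: blue open bin, fixed, 46 (x) x 90 (y) x 22 mm high, walls and floor 3 mm, a divider making two compartments side by side in y (centres at y +-21.5 mm); origin under its centre on the board, same yaw as the stands. Which bin stands behind which tag changes. Full: a stopper in both compartments; two bins are full, one holds one stopper, one none
- bin_b: blue open bin, fixed, 46 (x) x 90 (y) x 22 mm high, walls and floor 3 mm, a divider making two compartments side by side in y (centres at y +-21.5 mm); origin under its centre on the board, same yaw as the stands. Which bin stands behind which tag changes. Full: a stopper in both compartments; two bins are full, one holds one stopper, one none
- bin_c: blue open bin, fixed, 46 (x) x 90 (y) x 22 mm high, walls and floor 3 mm, a divider making two compartments side by side in y (centres at y +-21.5 mm); origin under its centre on the board, same yaw as the stands. Which bin stands behind which tag changes. Full: a stopper in both compartments; two bins are full, one holds one stopper, one none
- bin_d: blue open bin, fixed, 46 (x) x 90 (y) x 22 mm high, walls and floor 3 mm, a divider making two compartments side by side in y (centres at y +-21.5 mm); origin under its centre on the board, same yaw as the stands. Which bin stands behind which tag changes. Full: a stopper in both compartments; two bins are full, one holds one stopper, one none
- stopper_1_mid (a point): centre (half-way up) of one of five identical loose red-brown rubber stoppers, 32 mm across, 24 mm high, each standing in a bin compartment
- stopper_2_mid (a point): centre (half-way up) of one of five identical loose red-brown rubber stoppers, 32 mm across, 24 mm high, each standing in a bin compartment
- stopper_3_mid (a point): centre (half-way up) of one of five identical loose red-brown rubber stoppers, 32 mm across, 24 mm high, each standing in a bin compartment
- stopper_4_mid (a point): centre (half-way up) of one of five identical loose red-brown rubber stoppers, 32 mm across, 24 mm high, each standing in a bin compartment
- stopper_5_mid (a point): centre (half-way up) of one of five identical loose red-brown rubber stoppers, 32 mm across, 24 mm high, each standing in a bin compartment
- the_hand_meter: black hand-held meter with keys, lying near the front edge, 110x58x24 mm; a loose bystander, origin under its centre
- marker_2: white marker with red cap lying in front of the board, 16x132x17 mm; a loose bystander, origin under its centre
- dropper_bottle: small amber bottle with black cap behind the bins, 37 mm across, 83 mm high; a loose bystander, origin under its centre
- stopwatch: white stopwatch lying in front of the board, 74x53x15 mm; a loose bystander, origin under its centre

How it is judged:
At the end, for the whole second after the job is handed in: The tags of the two full bins lean to their green stop (joint above 0.6 rad), the tags of the half-full and the empty bin lean to their orange stop (below -0.6 rad), all tags at rest (under 0.2 rad/s), and every stopper is within 10 mm of where it stood (((horizontal distance between bin_a and station_1 below 0.1 m and value of joint tag_1 above 0.6 rad and value of joint tag_2 below -0.6 rad) or (horizontal distance between bin_a and station_2 below 0.1 m and value of joint tag_2 above 0.6 rad and value of joint tag_1 below -0.6 rad)) and ((horizontal distance between bin_c and station_3 below 0.1 m and value of joint tag_3 above 0.6 rad and value of joint tag_4 below -0.6 rad) or (horizontal distance between bin_c and station_4 below 0.1 m and value of joint tag_4 above 0.6 rad and value of joint tag_3 below -0.6 rad)) and velocity of joint tag_1 between -0.2 and 0.2 rad/s and velocity of joint tag_2 between -0.2 and 0.2 rad/s and velocity of joint tag_3 between -0.2 and 0.2 rad/s and velocity of joint tag_4 between -0.2 and 0.2 rad/s and distance of each of stopper_1_mid, stopper_2_mid, stopper_3_mid, stopper_4_mid, stopper_5_mid from where it was at the start of the episode below 0.01 m); the robot touches nothing.
It fails at once if a stopper is moved more than 10 mm (distance of any of stopper_1_mid, stopper_2_mid, stopper_3_mid, stopper_4_mid, stopper_5_mid from where it was at the start of the episode above 0.01 m).
It fails at once if a bystander is moved more than 15 mm (distance of any of the_hand_meter, marker_2, dropper_bottle, stopwatch from where it was at the start of the episode above 0.015 m).
It fails at once if a tag or its stand is pinched or forced: more than 15 N from the fingers or the arm (contact force between any of the fingers, the arm and station_1 above 15 N or contact force between any of the fingers, the arm and station_2 above 15 N or contact force between any of the fingers, the arm and station_3 above 15 N or contact force between any of the fingers, the arm and station_4 above 15 N).
It also fails if it takes over 38 s, if anything falls off the work surface, if the arm or the gripper's body presses on something with over 40 N, if the wrist force passes 120 N, or if a joint passes its speed limit or range.

## Working session

There is one attempt and no reset: what is moved stays moved. The work goes in short steps, Python scripts to look and compute and a tool call to move; the robot and the scene stay as the last step left them, time stands still between calls to the robot, and variables do not carry over. Pictures are saved under pics/ and viewed, about 8 in all and at most 12, crops included, and the job is handed in when it is done.

Besides the shell and the picture viewer there is one more tool, called after ">>>" by a JSON object that holds its "fn" and its "kwargs". play_rows: Moves the arm, as the interface text tells. Its arguments: {"type":"object","properties":{"commands":{"type":"string"}},"required":["commands"]}

```bash
mkdir -p pics; python3 - <<'E'
from bench import bot
import cv2,numpy as np
s=bot.read_state();print({k:np.round(v,3) for k,v in s.items()})
for n in("top","scene"):
    d=bot.get_image(n);np.savez(n,**d);cv2.imwrite(f"pics/{n}0.png",cv2.resize(d["frame"][...,::-1],(800,600),interpolation=cv2.INTER_CUBIC));print(n,d["K"].round(1).tolist(),d["rvec"],d["tvec"])
E
```

```text
{'t': np.float64(0.0), 'q': array([-1.259,  0.265,  1.605,  0.   ,  1.274, -0.037]), 'joint_vel': array([-0.002,  0.   ,  0.001, -0.001, -0.001, -0.002]), 'joint_efforts': array([ 1.0000e-03, -5.1511e+01, -3.6731e+01, -0.0000e+00,  1.3000e-02,
       -0.0000e+00]), 'position': array([ 0.23 , -0.634,  0.23 ]), 'orientation': array([-3.092, -0.545,  0.   ]), 'contact_force': array([0.588, 0.35 , 0.119]), 'wrist_torque': array([-0.028,  0.033, -0.007]), 'width': np.float64(1.002)}
top [[418.4, 0.0, 256.8], [0.0, 418.4, 184.0], [0.0, 0.0, 1.0]] [ 1.92928522 -2.30101588  0.23006505] [0.02515856 0.58244316 0.9184983 ]
scene [[438.1, 0.0, 257.9], [0.0, 438.1, 179.6], [0.0, 0.0, 1.0]] [ 0.61422363 -2.37143129  1.49930451] [0.45409384 0.19620177 0.73542083]
```

View pics/top0.png

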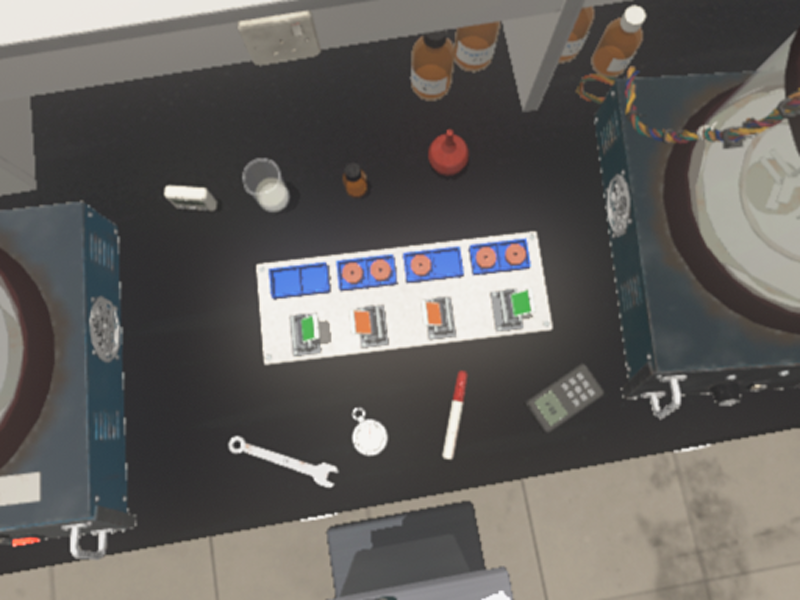

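View pics/scene0.png

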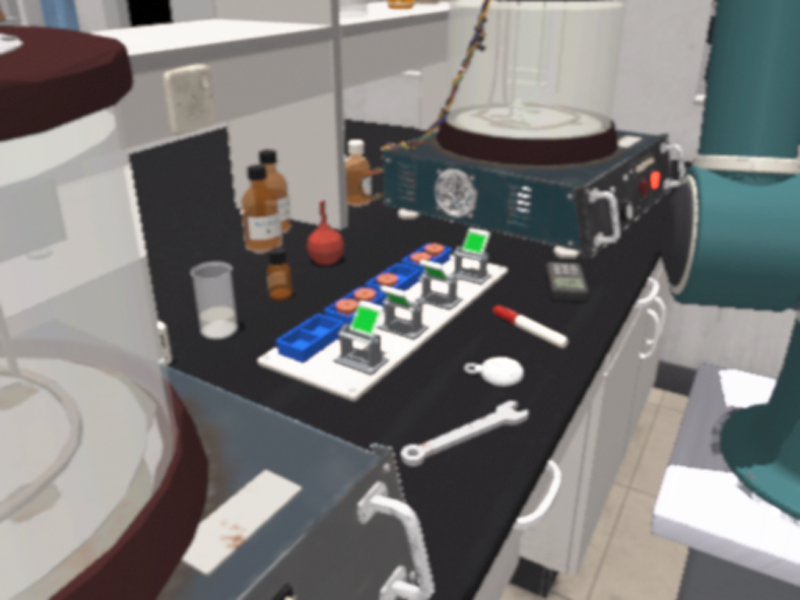

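The tags from left to right: bin 1 is empty and its tag shows green, bin 2 is full and shows orange, bin 3 is half-full and shows orange, bin 4 is full and shows green. So tag 1 has to go to orange (pushed towards +y) and tag 2 to green (pushed towards -y). Next I'll measure them.

```bash
cat > h.py <<'E'
import numpy as np,cv2
def load(n):
    d=dict(np.load(n+".npz"));d["R"]=cv2.Rodrigues(d["rvec"])[0];return d
def ray(d,uv,z):
    uv=np.atleast_2d(uv).astype(float)
    r=np.c_[uv,np.ones(len(uv))]@np.linalg.inv(d["K"]).T@d["R"]
    c=-d["R"].T@d["tvec"].ravel()
    return c+r*((z-c[2])/r[:,2])[:,None]
def cloud(d):
    v,u=np.mgrid[:384,:512];p=np.stack([u,v,np.ones_like(u)],-1)@np.linalg.inv(d["K"]).T*d["depth"][...,None]
    return (p-d["tvec"].ravel())@d["R"]
def blobs(m,a=25):
    n,l,s,c=cv2.connectedComponentsWithStats(m.astype(np.uint8))
    return [(c[i],s[i,4],l==i) for i in range(1,n) if s[i,4]>=a]
E
python3 - <<'E'
from h import *
for n in("top","scene"):
    d=load(n);P=cloud(d);f=d["frame"];hsv=cv2.cvtColor(f,cv2.COLOR_RGB2HSV);H,S,V=cv2.split(hsv)
    print(n)
    for nm,m in dict(blue=(H>105)&(H<128)&(S>150)&(V>90),green=(H>45)&(H<75)&(S>150),orange=(H>5)&(H<16)&(S>165)&(V>150)).items():
        for c,a,l in blobs(m):
            if not(np.linalg.norm(P[l].mean(0)[:2]-[.6,0])<.4):continue
            print(nm,c.round(1),a,P[l].mean(0).round(3),ray(d,c,.067 if nm!="blue" else .032)[0].round(4))
            if nm=="blue" and n=="top":
                r=cv2.minAreaRect(np.argwhere(l)[:,::-1].astype(np.float32));q=ray(d,cv2.boxPoints(r),.032)
                print("  rect",q.mean(0).round(4),q[:,:2].round(3).tolist())
d=load("top");P=cloud(d);ok=d["depth"]>0
# board
f=d["frame"].astype(int);m=(f.min(2)>200)
for c,a,l in blobs(m,1500):
    q=cv2.minAreaRect(ray(d,np.argwhere(l)[:,::-1],.010)[:,:2].astype(np.float32));print("white",c.round(),a,q)
g={}
for x,y,z in P[ok]:
    k=(int(np.floor(x*10)),int(np.floor(y*10)));g[k]=max(g.get(k,-1),z)
for i in range(11,-1,-1):print(i/10,[f"{g[(i,j)]:.2f}" if (i,j) in g else " .  " for j in range(7,-9,-1)])
E
```

```text
top
blue [321.3 163.8] 55 [ 0.608 -0.243  0.018] [ 0.6051 -0.2404  0.032 ]
  rect [ 0.6044 -0.2409  0.032 ] [[0.623, -0.236], [0.623, -0.248], [0.586, -0.246], [0.586, -0.234]]
blue [285.3 167. ] 187 [ 0.613 -0.153  0.03 ] [ 0.6124 -0.1528  0.032 ]
  rect [ 0.6108 -0.1481  0.032 ] [[0.632, -0.129], [0.624, -0.174], [0.59, -0.167], [0.598, -0.122]]
blue [200.9 178.2] 229 [0.625 0.054 0.016] [0.6207 0.0525 0.032 ]
  rect [0.6206 0.0527 0.032 ] [[0.64, 0.072], [0.638, 0.033], [0.601, 0.034], [0.603, 0.072]]
blue [183.1 180.6] 242 [0.625 0.097 0.02 ] [0.6223 0.0954 0.032 ]
  rect [0.6221 0.0955 0.032 ] [[0.643, 0.114], [0.64, 0.076], [0.601, 0.077], [0.604, 0.115]]
orange [277.1 202.1] 27 [ 0.526 -0.115  0.068] [ 0.5262 -0.1149  0.067 ]
scene
blue [283.7 163. ] 52 [ 0.588 -0.27   0.02 ] [ 0.5767 -0.2445  0.032 ]
blue [259.2 174. ] 262 [ 0.611 -0.171  0.022] [ 0.5997 -0.1513  0.032 ]
blue [240.2 185.2] 78 [ 0.617 -0.087  0.024] [ 0.6084 -0.0731  0.032 ]
blue [199.3 213.4] 860 [0.625 0.069 0.022] [0.6138 0.0846 0.032 ]
green [303.3 154.7] 92 [ 0.518 -0.237  0.07 ] [ 0.5211 -0.2437  0.067 ]
[... 1244 characters left out ...]
 ' .  ']
0.4 [' .  ', ' .  ', ' .  ', '0.22', '0.15', '0.01', '0.01', '0.02', '0.02', '0.02', '0.06', '0.15', '0.35', '0.33', ' .  ', ' .  ']
0.3 [' .  ', ' .  ', '0.09', '0.15', '0.15', '0.01', '0.01', '0.02', '0.02', '0.02', '0.03', '0.15', '0.15', '0.15', '0.09', ' .  ']
0.2 [' .  ', ' .  ', '0.01', '0.13', '0.13', '0.01', '0.01', '0.25', '0.25', '0.01', '0.01', '0.01', '0.01', '0.01', '0.00', ' .  ']
0.1 ['-0.71', '-0.71', '-0.71', '-0.71', '-0.71', '-0.71', '-0.01', '0.24', '0.01', '0.01', '-0.71', '-0.71', '-0.70', '-0.71', '-0.71', '-0.71']
0.0 ['-0.71', '-0.71', '-0.71', '-0.71', '-0.70', '-0.71', '-0.61', ' .  ', ' .  ', '-0.61', '-0.71', '-0.71', '-0.71', '-0.71', '-0.71', '-0.71']
```

```bash
python3 - <<'E'
from h import *
P=np.r_[*[cloud(load(n))[load(n)["depth"]>0] for n in("top",)]]
r=np.hypot(P[:,0],P[:,1])
for z0 in(.1,.18,.25,.3):
    for s,m in(("R",(P[:,1]<-.25)),("L",P[:,1]>.12)):
        k=m&(P[:,2]>z0)&(P[:,0]>.1)&(P[:,0]<.75);
        if k.any():i=np.argmin(r[k]);print(s,z0,P[k][i].round(3),"rmin",r[k].min().round(3),"xmin",P[k,0].min().round(3))
# station cross-check: grey cheek points 40-50 mm above board
psi=-.053;X=np.array([np.cos(psi),np.sin(psi)]);Y=np.array([-X[1],X[0]])
k=(P[:,2]>.05)&(P[:,2]<.11)&(P[:,0]>.45)&(P[:,0]<.6)&(P[:,1]>-.3)&(P[:,1]<.12);Q=P[k][:,:2]
for i in range(4):
    c=np.array([.5375,.0785])-.105*i*Y;e=Q-c;e=np.c_[e@X,e@Y];e=e[np.abs(e).max(1)<.045]
    print(c.round(4),len(e),e.min(0).round(4),e.max(0).round(4),e.mean(0).round(4))
E
```

```text
R 0.1 [ 0.337 -0.405  0.102] rmin 0.527 xmin 0.336
L 0.1 [0.323 0.361 0.101] rmin 0.484 xmin 0.285
R 0.18 [ 0.476 -0.495  0.181] rmin 0.687 xmin 0.421
L 0.18 [0.45  0.451 0.182] rmin 0.637 xmin 0.449
R 0.25 [ 0.47  -0.513  0.252] rmin 0.696 xmin 0.451
R 0.3 [ 0.477 -0.507  0.3  ] rmin 0.696 xmin 0.474
[0.5375 0.0785] 307 [-0.0215 -0.0256] [0.0299 0.0177] [ 0.004  -0.0037]
[ 0.5319 -0.0264] 339 [-0.0229 -0.0094] [0.0291 0.0333] [0.0034 0.0119]
[ 0.5264 -0.1312] 309 [-0.0216 -0.0094] [0.0316 0.0335] [0.0038 0.0121]
[ 0.5208 -0.2361] 362 [-0.0224 -0.0249] [0.0308 0.0178] [ 0.0036 -0.0042]
```

>>> {"fn": "play_rows", "kwargs": {"commands": "0 0 0 1.0 -2.8 0 0; 0 0 0 1.0 -2.8 0 0; 0 0 0 1.0 -2.8 0 0; 0 0 0 1.0 -2.8 0 0; 0 0 0 1.0 -2.8 0 0; 0 0 0 1.0 -2.8 0 0; 0 0 0 1.0 -2.8 0 0; 0 0 0 1.0 -2.8 0 0; 0 0 0 0 0 0 0; 0 0 0 0 0 0 0"}}

```text
t: 0.93
position: [0.2292, -0.3952, 0.231]
orientation: [3.093, 0.547, -0.0]
contact_force: [-0.2, -0.0, 0.3]
width: -0.001
```

>>> {"fn": "play_rows", "kwargs": {"commands": "0 0 0 2.7 -2.16 0 0; 0 0 0 2.7 -2.16 0 0; 0 0 0 2.7 -2.16 0 0; 0 0 0 2.7 -2.16 0 0; 0 0 0 2.7 -2.16 0 0; 0 0 0 2.7 -2.16 0 0; 0 0 0 2.7 -2.16 0 0; 0 0 0 2.7 -2.16 0 0; 0 0 0 2.7 -2.16 0 0; 0 0 0 2.7 -2.16 0 0; 0 0 0 0 0 0 0; 0 0 0 0 0 0 0"}}

```text
t: 1.93
position: [0.4106, -0.1005, 0.2313]
orientation: [3.092, 0.551, -0.0]
contact_force: [-0.3, -0.7, 0.3]
width: -0.0
```

>>> {"fn": "play_rows", "kwargs": {"commands": "0 0 -0.117 0 0 0 0; 0 0 -0.117 0 0 0 0; 0 0 -0.117 0 0 0 0; 0 0 -0.117 0 0 0 0; 0 0 -0.117 0 0 0 0; 0 0 -0.117 0 0 0 0; 0 0 -0.117 0 0 0 0; 0 0 -0.117 0 0 0 0; 0 0 -0.117 0 0 0 0; 0 0 -0.117 0 0 0 0; 0 0 0 0 0 0 0; 0 0 0 0 0 0 0"}}

```text
t: 2.93
position: [0.409, -0.1027, 0.2312]
orientation: [2.284, 2.157, -0.001]
contact_force: [0.6, -0.2, -0.2]
width: -0.005
```

```bash
cat > go.py <<'E'
import sys,numpy as np
from bench import bot
from scipy.spatial.transform import Rotation as R
s=bot.read_state();M=R.from_rotvec(s["orientation"]).as_matrix()
print(s["t"],s["position"].round(4),s["contact_force"].round(2),"tool x yaw",np.arctan2(M[1,0],M[0,0]).round(4),"z",M[:,2].round(3),"q5",s["q"][5].round(2))
print("tool shift cm",(M.T@(np.array(eval(sys.argv[1]))-s["position"])*100).round(2))
E
python3 go.py "[.538,.029,.2]"
```

```text
2.9333 [ 0.409  -0.1027  0.2312] [ 0.57 -0.18 -0.23] tool x yaw 1.5134 z [-0. -0. -1.] q5 -0.25
tool shift cm [13.89 12.12  3.11]
```

>>> {"fn": "play_rows", "kwargs": {"commands": "0 0 0 2.3 2.0 0.5 0; 0 0 0 2.3 2.0 0.5 0; 0 0 0 2.3 2.0 0.5 0; 0 0 0 2.3 2.0 0.5 0; 0 0 0 2.3 2.0 0.5 0; 0 0 0 2.4 2.1 0.5 0; 0 0 0 0 0 0 0; 0 0 0 0 0 0 0; 0 0 0 0 0 0 0"}}

```text
t: 3.68
position: [0.5369, 0.0305, 0.2009]
orientation: [-2.28, -2.161, 0.002]
contact_force: [0.0, -0.3, 0.0]
width: 0.002
```

```bash
python3 go.py "[.538,.029,.11]"; python3 - <<'E'
from bench import bot
import cv2,numpy as np
d=bot.get_image("wrist");np.savez("wrist",**d);cv2.imwrite("pics/w1.png",cv2.resize(d["frame"][...,::-1],(768,576)))
from h import *
d=load("wrist")
print(d["tvec"].ravel(),(-d["R"].T@d["tvec"].ravel()).round(3))
psi=-.053;X=np.array([np.cos(psi),np.sin(psi)]);Y=np.array([-X[1],X[0]])
f=d["frame"];H,S,V=cv2.split(cv2.cvtColor(f,cv2.COLOR_RGB2HSV))
P=cloud(d)
for nm,m in dict(green=(H>45)&(H<75)&(S>120)&(V>60),orange=(H>5)&(H<17)&(S>150)&(V>120)).items():
    for c,a,l in blobs(m,150):
        q=P[l&(d["depth"]>0)]
        print(nm,c.round(),a,q.mean(0).round(4),np.percentile(q,[2,98],axis=0).round(3).tolist())
E
```

```text
3.6833 [0.5369 0.0305 0.2009] [ 0.02 -0.28  0.03] tool x yaw 1.5171 z [-0.001 -0.001 -1.   ] q5 0.06
tool shift cm [-0.14  0.13  9.09]
[-0.5329089   0.02886095  0.36732362] [0.54  0.103 0.343]
green [254. 144.] 1086 [0.5391 0.0684 0.0678] [[0.524, 0.059, 0.056], [0.554, 0.078, 0.079]]
orange [254. 236.] 347 [ 0.535  -0.0107  0.0686] [[0.52, -0.02, 0.058], [0.55, -0.002, 0.079]]
```

View pics/w1.png

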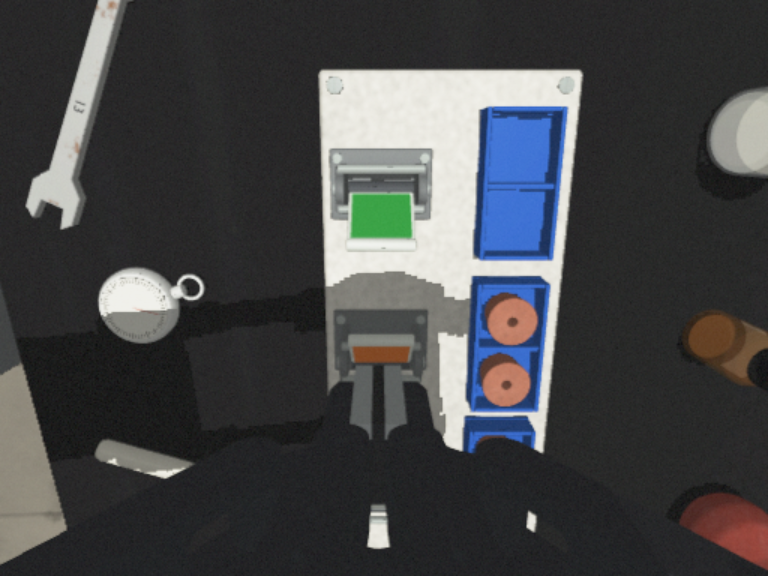

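The wrist view shows the leaves of tags 1 and 2 facing each other, with the green one at pixel (381,216) and the orange one at (381,353). The closed fingers sit above the gap between them. The gap's centre is at y≈0.0285, so I'll go down there.

>>> {"fn": "play_rows", "kwargs": {"commands": "0 0 0 -0.2 0.15 0 0; 0 0 0 0 0 2 0; 0 0 0 0 0 2 0; 0 0 0 0 0 2 0; 0 0 0 0 0 2 0; 0 0 0 0 0 0 0; 0 0 0 0 0 0 0; 0 0 0 0 0 0 0; 0 0 0 0 0 0 0"}}

```text
t: 4.48
position: [0.5401, 0.0288, 0.1233]
orientation: [2.277, 2.161, 0.004]
contact_force: [-0.6, -0.1, 0.1]
width: -0.001
```

```bash
python3 go.py "[.5385,.0285,.069]"
```

```text
4.4833 [0.5401 0.0288 0.1233] [-0.61 -0.07  0.07] tool x yaw 1.5181 z [ 0.003 -0.    -1.   ] q5 0.06
tool shift cm [-0.04 -0.17  5.43]
```

>>> {"fn": "play_rows", "kwargs": {"commands": "0 0 0 0 -0.1 1 0; 0 0 0 0 0 1 0; 0 0 0 0 0 1 0; 0 0 0 0 0 1 0; 0 0 0 0 0 0.9 0; 0 0 0 0 0 0.5 0; 0 0 0 0 0 0 0; 0 0 0 0 0 0 0; 0 0 0 0 0 0 0"}}

```text
t: 5.23
position: [0.5381, 0.0293, 0.0675]
orientation: [2.278, 2.163, 0.001]
contact_force: [0.4, 0.3, 0.1]
width: 0.002
```

```bash
python3 go.py "[.541,.077,.069]"
```

```text
5.2333 [0.5381 0.0293 0.0675] [0.36 0.34 0.09] tool x yaw 1.5188 z [ 0.  0. -1.] q5 0.06
tool shift cm [ 4.78  0.04 -0.15]
```

>>> {"fn": "play_rows", "kwargs": {"commands": "0 0 0 0.6 0 -0.1 0; 0 0 0 0.6 0 0 0; 0 0 0 0.6 0 0 0; 0 0 0 0.6 0 0 0; 0 0 0 0.6 0 0 0; 0 0 0 0.6 0 0 0; 0 0 0 0.6 0 0 0; 0 0 0 0.6 0 0 0; 0 0 0 0 0 0 0; 0 0 0 0 0 0 0; 0 0 0 0 0 0 0"}}

```text
t: 6.15
position: [0.5401, 0.0772, 0.0682]
orientation: [-2.278, -2.163, 0.0]
contact_force: [-0.3, 0.8, 1.0]
width: 0.004
```

```bash
cat > look.py <<'E'
import sys
from bench import bot
from h import *
for n in("top","wrist"):
    np.savez("cur",**bot.get_image(n));d=load("cur");f=d["frame"];H,S,V=cv2.split(cv2.cvtColor(f,cv2.COLOR_RGB2HSV));P=cloud(d)
    for nm,m in dict(green=(H>45)&(H<75)&(S>120)&(V>60),orange=(H>5)&(H<17)&(S>150)&(V>120)).items():
        for c,a,l in blobs(m,15):
            q=P[l&(d["depth"]>0)]
            if len(q) and .5<q[:,0].mean()<.57 and -.3<q[:,1].mean()<.15:print(n,nm,c.round(),a,q.mean(0).round(3))
    cv2.imwrite(f"pics/{sys.argv[1]}_{n}.png",cv2.resize(f[...,::-1],(768,576)))
E
python3 go.py "[.538,.0285,.069]";python3 look.py a
```

```text
6.15 [0.5401 0.0772 0.0682] [-0.27  0.75  1.03] tool x yaw 1.5191 z [-0. -0. -1.] q5 0.15
tool shift cm [-4.88  0.04 -0.08]
top green [333. 193.] 104 [ 0.523 -0.245  0.068]
top orange [277. 200.] 64 [ 0.53  -0.116  0.067]
wrist orange [254. 228.] 1441 [0.541 0.094 0.069]
```

Tag 1 now shows orange and rests on its left stop. Next I'll go back across the gap and push tag 2 to the right.

>>> {"fn": "play_rows", "kwargs": {"commands": "0 0 0 -1.6 0 0 0; 0 0 0 -1.6 0 0 0; 0 0 0 -1.6 0 0 0; 0 0 0 -0.6 0 0 0; 0 0 0 -0.6 0 0 0; 0 0 0 -0.6 0 0 0; 0 0 0 -0.6 0 0 0; 0 0 0 -0.6 0 0 0; 0 0 0 -0.6 0 0 0; 0 0 0 -0.6 0 0 0; 0 0 0 -0.6 0 0 0; 0 0 0 -0.1 0 0 0; 0 0 0 0 0 0 0; 0 0 0 0 0 0 0; 0 0 0 0 0 0 0"}}

```text
t: 7.5
position: [0.5351, -0.0195, 0.0683]
orientation: [-2.278, -2.163, -0.0]
contact_force: [0.5, -0.1, -0.3]
width: -0.0
```

```bash
python3 go.py "[.536,-.0205,.2]";python3 look.py b
```

```text
7.5 [ 0.5351 -0.0195  0.0683] [ 0.54 -0.05 -0.27] tool x yaw 1.5188 z [-0.  0. -1.] q5 -0.03
tool shift cm [ -0.09   0.09 -13.17]
top green [333. 193.] 105 [ 0.523 -0.245  0.069]
wrist orange [254.  10.] 1676 [0.54  0.087 0.06 ]
```

View pics/b_wrist.png

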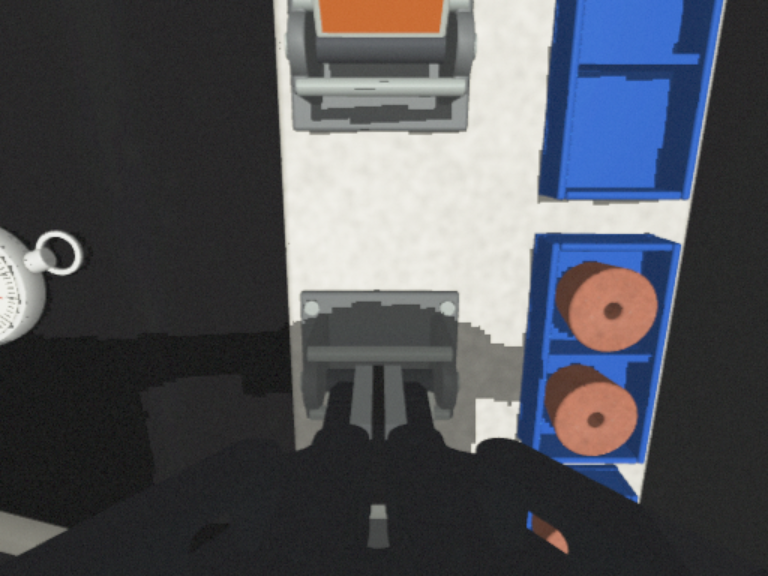

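The wrist view shows tag 1 orange at (380,15). Tag 2's left side is clear at (380,350), so the leaf has gone over. I'll back off slightly, rise, and draw back towards the base so the top camera can see.

>>> {"fn": "play_rows", "kwargs": {"commands": "0 0 0 1 0 0 0; 0 0 0 1 0 0 0; 0 0 0 0 0 -2 0; 0 0 0 0 0 -2.5 0; 0 0 0 0 0 -2.5 0; 0 0 0 0 0 -2.5 0; 0 0 0 0 0 -2.5 0; 0 0 0 0 -2.3 -1 0; 0 0 0 0 -2.3 0 0; 0 0 0 0 -2.3 0 0; 0 0 0 0 -2.3 0 0; 0 0 0 0 -2.3 0 0; 0 0 0 0 -2 0 0; 0 0 0 0 0 0 0; 0 0 0 0 0 0 0; 0 0 0 0 0 0 0; 0 0 0 0 0 0 0"}}

```text
t: 9.02
position: [0.4024, 0.0076, 0.1986]
orientation: [2.277, 2.163, 0.001]
contact_force: [-0.7, 0.3, -0.4]
width: 0.002
```

```bash
python3 look.py c; python3 - <<'E'
from bench import bot
import cv2
d=bot.get_image("scene")["frame"];t=cv2.imread("pics/c_top.png")
cv2.imwrite("pics/c2.png",cv2.hconcat([cv2.resize(d[130:260,150:340,::-1],(400,300)),cv2.resize(t[200:400,230:560],(400,300))]))
E
```

```text
top green [333. 194.] 109 [ 0.523 -0.245  0.069]
top green [242. 204.] 78 [ 0.535 -0.036  0.069]
top orange [277. 200.] 79 [ 0.53  -0.116  0.067]
top orange [186. 211.] 111 [0.542 0.094 0.068]
wrist green [408. 232.] 1144 [ 0.533 -0.036  0.068]
wrist orange [432.  69.] 1301 [0.54  0.094 0.069]
wrist orange [395. 313.] 32 [ 0.529 -0.119  0.065]
```

View pics/c2.png

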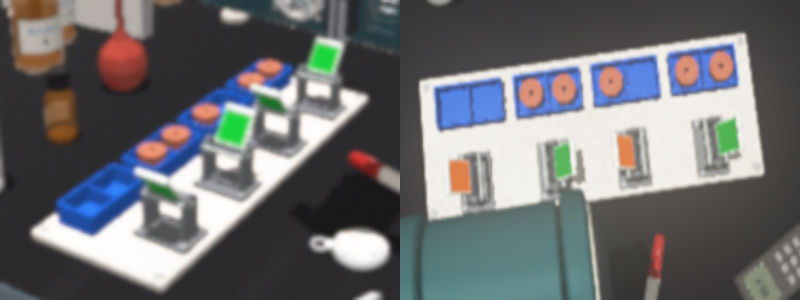

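The composite view shows tags 1 to 4 as orange, green, orange, green (right half, at (460,177), (561,160), (626,152) and (728,137)). That matches bins that are empty, full, half-full and full, and the stoppers haven't moved. I'll hand the job in.

```bash
python3 -c "
from bench import bot
print(bot.read_state()['t'],bot.sign_off())"
```

```text
the job is handed in; nothing more can be done
9.1667 None
```

I handed the job in at about 9.2 s with only the two full bins showing green. Sign-off gives no verdict.

- **Moves:** Two of the four tags were wrong, counting from the left. I lowered the closed fingers once between tags 1 and 2. I pushed tag 1 (empty bin) over to orange, then tag 2 (full bin) over to green. Tags 3 (half-full) and 4 (full) were already right and were not touched.
- **Last checks:** The top camera read orange, green, orange, green, with every leaf at resting height on the correct side; the wrist camera agreed for tags 1–3. The stoppers looked unmoved, but I checked them and the bystanders by eye only and did not measure them.
- **Forces:** The force readings I took stayed at about 1 N or less. They came at the end of each move, so they do not show peaks during the pushes.
- **Disagreement:** My first stand positions, worked out from the bins, were about 3–4 mm off from the depth readings. I corrected the position using the wrist camera before lowering the fingers.

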